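Clamp a filter cassette in the ratchet leak-test press

TASK

Clamp the filter cassette in the small leak-test press: take the blue head by its black post and click it up its toothed column, leaving the red release trigger alone, until the pawl holds it 40 mm or more above its bottom stop, its rubber pad well clear of the cassette. Push the shuttle by its knob fully home under the pad, then squeeze the red trigger and the post together to lift the pawl, bring the head down slowly in the hand without letting it drop, press the pad on the cassette with about 10 N for a moment to seat it (it is delicate: never as much as 18 N), and let go with the pad bearing on it. Leave the lens, the dish and the loupe where they stand.

Things in the scene. Friction and masses are not known exactly. Their poses are not given: they have to be found in the camera images.
- press: Leak-test press fixed to the table, place and yaw vary. Origin: on the table under the pad's vertical axis. z up; x from the axis towards the toothed column (away from the robot at yaw 0); y along the shuttle's track, from the axis towards the shuttle's knob. In its frame, mm: grey base plate x -58..112, y -55..150, 12 high; steel column x 70..99, y -15..15, top at 148; teeth face -x.
- press_axis (a point): Point on the press axis, 18 mm above the table, where the cassette's underside lies when the shuttle is home. On this axis hangs the rubber pad, 26 mm across, sprung upward 5 N per mm, 5 mm of travel. Its underside is 28 mm above the table + joint head + a screw setting of -8 to +8 mm that differs each time and is not measured.
- head (a joint): Height (m) of the blue head on the column: 0 lowest, 0.066 top stop. Saw teeth every 8 mm: on the pawl it stands at 0, 0.008, 0.016 .. 0.064. Raising takes 8 to 15 N (0.5 kg, 1.5 N guide friction, pawl riding over the teeth); without the pawl it falls. At 0.040 or more the cassette passes under the pad whatever the screw setting.
- post (a point): Centre of the grip zone of the black post fixed on the head: 16 mm along the press's x, 22 mm along its y, 51 mm high; the point is inside the post, 22 mm below its top, 28 mm above the blue arm. In the press frame x = -10 mm, y = 0, z = 102 mm + joint head.
- trigger_face (a point): Middle of the rear face (towards the column) of the red trigger plate: 22 mm wide along the press's y, 6 mm thick, at the height of the post's point, top 3 mm below the post's top. It moves with the head. From this face to the post's front face (away from the column): 43 mm at rest, 34 mm fully squeezed. Free space from it to the teeth: 45 mm.
- trigger (a joint): How far (m) the red trigger is squeezed towards the post: 0 at rest, stop at 0.009. Trigger and pawl are one piece: clicks alone move it to and fro by up to 0.005; beyond 0.0055 the pawl is out of the teeth. Spring 2 N at rest, 4.3 N fully squeezed.
- shuttle: Sliding carrier 66 x 135 mm. Origin under the centre of the cassette's seat, 12 mm above the table, axes as the press. It starts out at y = +70 mm in the press frame and slides along -y of the press to its stop at y = 0 (home, cassette on the press axis); friction 2 N. A white collar, top 16 mm above the origin, holds the cassette, which stands 6 mm above the origin.
- knob (a point): Centre of the top of the shuttle's upright black knob, 16 mm across, 42 mm high, top 60 mm above the table. It stands 90 mm from the cassette's centre along +y of the press (at x = 0, y = +160 mm in the press frame when out, +90 mm when home).
- cassette: Round pale plastic filter cassette, 49 mm across, 33 mm high, with a small stub on top, lying loose in the shuttle's collar; origin at the centre of its underside, 18 mm above the table, so its top is at 51 mm. Delicate: press it with about 10 N, never 18 N. After that the head's own weight keeps 3 to 6 N on it.
- aux_objective: Black lens, 52 mm across, 34 mm high, bystander; origin under its centre.
- petri: Clear round dish, 90 mm across, 16 mm high, bystander; origin under its centre.
- loupe: Black eyepiece loupe, 36 mm across, 36 mm high, bystander; origin under its centre.
Things that resemble listed ones, but are neither listed nor needed, are in the scene too. What is shaped like the cassette but green or pink is not meant.

How it is judged:
On the way, in this order (a step that is already met when the one before it is completed fails the run):
1. the head is raised to the 40 mm tooth or higher, well clear of the cassette (value of joint head above 0.0375 m), for 0.3 s.
2. the shuttle is home under the raised pad (y of shuttle in the frame of press below 0.003 m and horizontal distance between cassette and press below 0.006 m), for 0.2 s.
3. the cassette is pressed on its seat with 6.5 N or more (contact force between cassette and shuttle above 6.5 N), for 0.2 s.
At the end, for the whole second after the job is handed in: The shuttle is home (within 3 mm of its stop), the cassette lies level in it and within 6 mm of the press axis, the pad bears on it so that it is pressed on its seat with more than 2.5 N, the trigger is released and the head is at rest (all of step 2 and angle between cassette's own z axis and vertical below 0.08 rad and contact force between cassette and shuttle above 2.5 N and value of joint trigger below 0.006 m and velocity of joint head between -0.005 and 0.005 m/s); the robot touches nothing.
It fails at once if the cassette is pressed on its seat with more than 18 N (contact force between cassette and shuttle above 18 N).
It fails at once if with the shuttle home, the head drops or is lowered faster than 100 mm/s (velocity of joint head below -0.1 m/s and y of shuttle in the frame of press below 0.01 m).
It fails at once if the trigger is squeezed (over 7.5 mm) before the shuttle is home (value of joint trigger above 0.0075 m and y of shuttle in the frame of press above 0.01 m).
It fails at once if the lens, the dish or the loupe is moved by more than 30 mm (distance of any of aux_objective, petri, loupe from where it was at the start of the episode above 0.03 m).
It also fails if it takes over 72 s, if anything falls off the work surface, if the arm or the gripper's body presses on something with over 40 N, if the wrist force passes 120 N, or if a joint passes its speed limit or range.

ROBOT

A 6-joint arm with a two-finger parallel gripper is mounted at the origin on a cart in front of the work surface, level with it; the furniture and walls round the work are solid. World frame = base frame: x ahead of the robot, y to its left, z up, the work surface at z = 0. Lengths are in m, angles in rad, forces in N, time in s.
With the tool pointing down it reaches from about 0.25 to 0.775 m from the base axis. Payload 4 kg.
Tool frame: the origin (TCP) lies midway between the tips of the shut fingers; the grasp point (between the pads) lies 19 mm behind it; z points along the fingers, y is the line along which they close (so a half turn about z gives the same grasp; the last joint's range is limited). The gripper opens to 94 mm and grips with 3 to 60 N. Pads are 16 mm wide; open, the fingers measure 119 mm over their backs; the gripper's body (75 mm by 177 mm) begins 78 mm behind the grasp point.
Start: joints at [1.179, 0.087, 1.371, -0, 1.684, -0.103], TCP at [0.157, 0.527, 0.206] pointing down, gripper open.
Joint ranges: [-3.1, 3.1], [-0.76, 2.03], [0.27, 2.55], [-1.08, 4.22], [0.17, 2.65], [-2.57, 2.57]. Speed limits (rad/s): [2.79, 2.79, 3.14, 3.14, 3.14, 3.14].

INTERFACE

Orientations are given as a 3x3 rotation matrix whose columns are the frame's x, y, z axes.
In Python, from workcell import r, snapshot, get_calibration, order gives the robot as it stands.
- The arm moves only by the tool apply_moves, never from a script. Its argument "targets" is a list of rows, each a list of 7 numbers: the finger opening in mm, from 0 to 94, then the shift along the tool's x, y, z in units of 60 mm (1.0 is 60 mm), then the turn, a rotation vector about the tool's x, y, z in units of 5 degrees (1.0 is 5 degrees). A call has 1 to 8 rows; each row shifts and turns the commanded pose from where the row before left it, along the tool's axes as they then stand; what a row does not reach is not made up. A row lasts 1/8 s, in which the tool goes at most 62.5 mm and 10.7 degrees, less where a joint would pass 70% of its speed; a pose out of reach is approached as far as the arm can. A call is refused whole if a number of a shift passes 1 or a number of a turn 1, either way. A call with a gripper value outside its range is refused whole. The fingers move at their own pace and stop on an object; the grip force is fixed at half the most. Time passes only in rows, so rows that do not move let the fingers close. It gives the time, the measured TCP pose, the force, the opening and the grip force at its end, in the units of the state.
- r.state(): the state, without advancing time (a new reading comes with each control period).
- snapshot(name): name is "scene" or "top"; returns (picture, depth): 400x640x3 uint8, red, green, blue; 400x640 float32, m along the optical axis (not along the pixel's ray), 0 where there is no reading.
- get_calibration(name): a dict with "mtx" (3x3 intrinsics, pixels), "dist" ([k1, k2, p1, p2, k3] as OpenCV has them; the pictures are not rectified), "xyz" and "rotation" of the camera in the world. Camera axes: x right, y down, z forward; pixel columns grow to the right and rows downward; lengths in m; the calibration is good to about 2 mm. A picture is of the moment at which its call begins. get_calibration takes no time and is no camera call.
- order.hand_in(): hands the job in; it is judged then, once.
The state is a dict: "time_s": time; "joint_positions": joint angles; "dq": joint speeds; "joint_efforts": joint torques, N m; "eef_pos": TCP position; "eef_rot": TCP orientation; "force": force on the tool from outside, world axes, zero at the start; "wrist_torque": the same for the moment, N m; "opening": opening from 0.0 (shut) to 1.0 (fully open); "gripper_force": force on a finger pad.
Only numpy, scipy, OpenCV 4.12 (cv2) and the standard library are available. Lean on these libraries where they do the work, as an engineer would, in place of code of your own. Each camera call takes 0.05 s, during which the arm holds its last target. There are 200 camera calls.

## Working session

There is one attempt and no reset: what is moved stays moved. The work goes in short steps, Python scripts to look and compute and a tool call to move; the robot and the scene stay as the last step left them, time stands still between calls to the robot, and variables do not carry over. Pictures are saved under pics/ and viewed, at most 10 in all, crops included, and the job is handed in when it is done.

Besides the shell and the picture viewer there is one more tool, called by a JSON object that holds its "fn" and its "kwargs". apply_moves: Moves the arm, as the interface text tells. Its arguments: {"type":"object","properties":{"targets":{"type":"array"}},"required":["targets"]}

```bash
mkdir -p pics; cat > h.py <<'E'
import numpy as np,cv2
from workcell import r,snapshot,get_calibration,order
def ray(c,uv):
    uv=np.array(uv,float).reshape(-1,1,2)
    p=cv2.undistortPoints(uv,np.array(c["mtx"]),np.array(c["dist"])).reshape(-1,2)
    d=np.c_[p,np.ones(len(p))]
    return np.array(c["xyz"]),d@np.array(c["rotation"]).T
def onz(c,uv,z):
    o,d=ray(c,uv); return o+d*((z-o[2])/d[:,2])[:,None]
def cloud(c,depth):
    v,u=np.mgrid[0:400,0:640]; o,d=ray(c,np.c_[u.ravel(),v.ravel()])
    return (o+d*depth.reshape(-1,1)).reshape(400,640,3)
E
python3 - <<'E'
from h import *
for n in("top","scene"):
    p,d=snapshot(n); np.savez(n,p=p,d=d); cv2.imwrite(f"pics/{n}0.png",p[:,:,::-1]); c=get_calibration(n); print(n,c["xyz"],np.round(c["rotation"],3).tolist(),np.round(c["mtx"],1).tolist())
print(r.state())
E
```

```text
top [ 0.44695481 -0.06264926  1.12256352] [[-0.029, -0.993, 0.111], [-1.0, 0.029, 0.006], [-0.009, -0.11, -0.994]] [[361.6, 0.0, 320.6], [0.0, 361.6, 204.9], [0.0, 0.0, 1.0]]
scene [ 0.20582077 -0.70459098  1.00173551] [[0.875, -0.376, 0.306], [-0.485, -0.688, 0.54], [0.007, -0.621, -0.784]] [[482.5, 0.0, 314.1], [0.0, 482.5, 202.1], [0.0, 0.0, 1.0]]
{'time_s': 0.1, 'joint_positions': array([ 1.17893718e+00,  8.78914140e-02,  1.37207138e+00, -1.92632586e-06,
        1.68360192e+00, -1.03077105e-01]), 'dq': array([-0.00184595, -0.00084309, -0.00376122,  0.00041499, -0.00056115,
       -0.0008262 ]), 'joint_efforts': array([ 2.72000594e-03, -3.41254735e+01, -3.03301263e+01,  7.19708833e-02,
        3.04988155e-02, -1.13277445e-04]), 'eef_pos': array([0.1564385 , 0.52677677, 0.20443169]), 'eef_rot': array([[-9.58591306e-01,  2.84784381e-01, -7.51373681e-04],
       [ 2.84785301e-01,  9.58589593e-01, -1.82330665e-03],
       [ 2.01009736e-04, -1.96178608e-03, -9.99998055e-01]]), 'force': array([ 0.31601705,  0.35902255, -0.37292288]), 'wrist_torque': array([ 0.0331558 , -0.04387058,  0.00607306]), 'gripper_force': 0.0, 'opening': 0.9941144174479901}
```

View pics/top0.png

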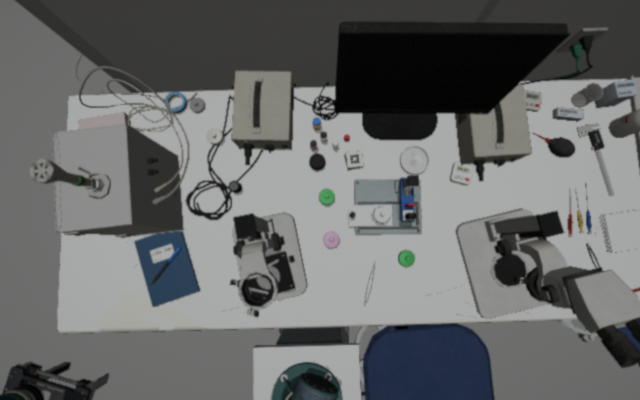

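View pics/scene0.png

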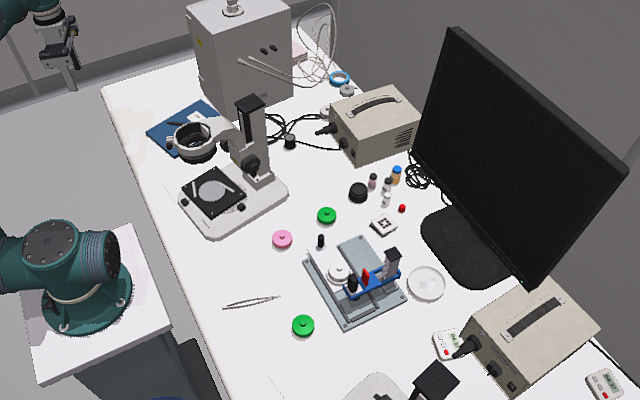

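The top view shows the press near (388,206), knob at about (351,216), column top at (412,181). In the scene view the knob is at (321,241), trigger at (365,275), column at (392,258). I'll zoom in on both and measure.

```bash
python3 - <<'E'
from h import *
t=np.load("top.npz");s=np.load("scene.npz")
a=cv2.resize(t["p"][165:250,335:435],(700,595),interpolation=cv2.INTER_CUBIC)
b=cv2.resize(s["p"][220:340,290:450],(800,600),interpolation=cv2.INTER_CUBIC)
cv2.imwrite("pics/t1.png",a[:,:,::-1]);cv2.imwrite("pics/s1.png",b[:,:,::-1])
for n,z in(("top",t),("scene",s)):
    c=get_calibration(n);P=cloud(c,z["d"]);hsv=cv2.cvtColor(z["p"],cv2.COLOR_RGB2HSV)
    roi=np.zeros((400,640),bool)
    if n=="top": roi[165:250,335:435]=1
    else: roi[220:340,290:450]=1
    for nm,m in(("blue",(hsv[...,0]>100)&(hsv[...,0]<125)&(hsv[...,1]>120)),("red",((hsv[...,0]<8)|(hsv[...,0]>172))&(hsv[...,1]>130)),("black",(hsv[...,2]<60)),("base",(hsv[...,1]>25)&(hsv[...,1]<110)&(abs(P[...,2]-.012)<.008))):
        m=m&roi; k,l,st,ce=cv2.connectedComponentsWithStats(m.astype(np.uint8))
        for i in range(1,k):
            if st[i,4]>8:
                q=P[l==i]; print(n,nm,st[i].tolist(),np.round(ce[i],1),"med",np.round(np.median(q,0),3),"z",np.round(np.percentile(q[:,2],[5,95]),3))
                if nm=="base":
                    xy=q[:,:2].astype(np.float32); print("   rect",cv2.minAreaRect(xy*1000))
E
```

```text
top blue [400, 179, 14, 42, 203] [404.7 198. ] med [ 0.576 -0.298  0.073] z [0.069 0.077]
top red [407, 204, 8, 3, 16] [410.4 204.7] med [ 0.552 -0.309  0.119] z [0.089 0.122]
top black [403, 176, 15, 12, 136] [410.4 181.1] med [ 0.616 -0.305  0.147] z [0.079 0.15 ]
top black [398, 200, 3, 20, 24] [399.8 208.2] med [ 0.554 -0.298  0.016] z [0.011 0.063]
top black [350, 213, 4, 4, 11] [351.8 214.5] med [ 0.533 -0.148  0.061] z [0.054 0.063]
top black [406, 213, 11, 7, 57] [411. 216.] med [ 0.52  -0.306  0.121] z [0.019 0.127]
top base [414, 194, 3, 18, 20] [414.3 203.2] med [ 0.566 -0.345  0.013] z [0.01  0.019]
   rect ((569.1748046875, -346.3590087890625), (6.99904203414917, 53.02878189086914), 88.89405059814453)
top base [400, 207, 1, 14, 14] [400.  213.5] med [ 0.537 -0.299  0.013] z [0.01  0.017]
   rect ((536.4859008789062, -299.4159851074219), (1.5972003936767578, 40.200958251953125), 86.29182434082031)
top base [401, 222, 12, 1, 12] [406.5 222. ] med [ 0.51  -0.318  0.011] z [0.009 0.014]
   rect ((509.8094787597656, -317.9984436035156), (33.546607971191406, 0.4146828353404999
[... 936 characters left out ...]
 rect ((598.8263549804688, -256.0385437011719), (14.162128448486328, 16.795907974243164), 55.289100646972656)
scene base [375, 271, 6, 5, 10] [377.7 272.8] med [ 0.621 -0.281  0.014] z [0.011 0.016]
   rect ((619.7718505859375, -280.4717102050781), (17.73074722290039, 3.5428900718688965), 4.327364921569824)
scene base [404, 296, 3, 6, 9] [405.2 298.7] med [ 0.64  -0.368  0.01 ] z [0.007 0.013]
   rect ((638.7883911132812, -365.62646484375), (12.467544555664062, 4.679733753204346), 55.94561767578125)
scene base [391, 304, 8, 5, 9] [394.6 305.9] med [ 0.608 -0.368  0.008] z [0.005 0.011]
   rect ((608.8207397460938, -368.6329650878906), (20.255126953125, 1.8759386539459229), 1.293188452720642)
```

View pics/t1.png

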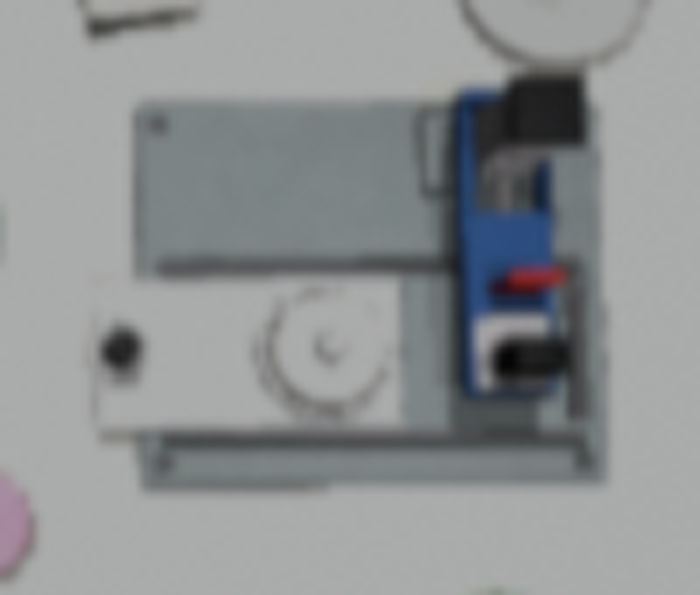

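View pics/s1.png

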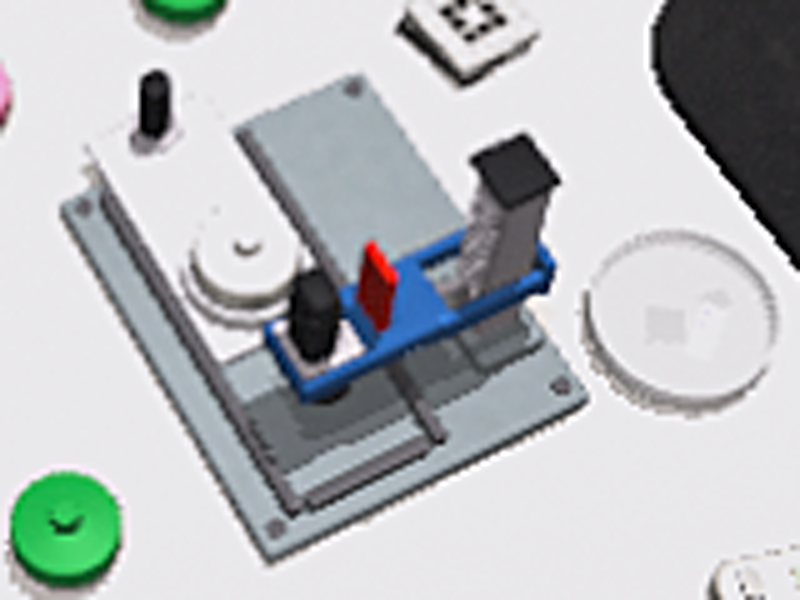

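The top crop shows base plate corners at (142,488), (604,482), (138,102) and the knob at (121,345). The scene crop shows base corners at (268,550), (588,400), (63,205), (358,75), knob top (154,75), post top (315,278) and column cap (514,165). The head is at its bottom. I'll fit the press pose from these.

```bash
python3 - <<'E'
from h import *
def fit(A,B):
    a=A-A.mean(0);b=B-B.mean(0); H=(a[:,0]*b[:,1]-a[:,1]*b[:,0]).sum(); C=(a*b).sum(); th=np.arctan2(H,C)
    R=np.array([[np.cos(th),-np.sin(th)],[np.sin(th),np.cos(th)]]); t=B.mean(0)-R@A.mean(0); return th,R,t
F={"top":(7,335,165,[((142,487),(-58,150,12)),((604,481),(-58,-55,12)),((138,101),(112,150,12)),((121,345),(0,160,60)),((547,108),(84.5,0,150))]),
"scene":(5,290,220,[((268,552),(-58,-55,12)),((588,400),(112,-55,12)),((63,205),(-58,150,12)),((358,75),(112,150,12)),((155,76),(0,160,60)),((514,165),(84.5,0,150)),((316,280),(-10,0,124))])}
AA=[];BB=[]
for n,(k,u0,v0,L) in F.items():
    c=get_calibration(n);A=[];B=[]
    for (x,y),p in L:
        A.append(p[:2]);B.append(onz(c,[(u0+(x+.5)/k-.5,v0+(y+.5)/k-.5)],p[2]/1000)[0,:2]*1000)
    A=np.array(A,float);B=np.array(B);AA.append(A);BB.append(B)
    th,R,t=fit(A,B);print(n,np.degrees(th),t,"\n",np.round(B-(A@R.T+t),1).tolist())
A=np.vstack(AA);B=np.vstack(BB);th,R,t=fit(A,B);print("both",np.degrees(th),t,"\n",np.round(B-(A@R.T+t),1).tolist())
for nm,p in(("post",(-10,0)),("knob",(0,160)),("col",(84,0))): print(nm,R@p+t)
# black blobs
s=r.state();print(s["eef_pos"])
E
```

```text
top -1.4803452262912196 [ 532.08755781 -308.39666874] 
 [[-0.7, -1.4], [1.3, 1.7], [0.5, -1.9], [-0.4, 0.7], [-0.7, 0.9]]
scene -1.8300910826472225 [ 532.69966507 -311.80747066] 
 [[2.7, 1.9], [-2.1, -0.6], [1.2, -4.7], [-4.4, -3.4], [1.3, 2.8], [-0.6, 0.9], [1.9, 3.1]]
both -1.6844583282919081 [ 532.39800839 -310.40000536] 
 [[-1.5, 0.4], [1.2, 3.5], [-0.4, 0.5], [-1.3, 2.8], [-1.0, 3.2], [2.9, 0.6], [-2.0, -2.3], [1.9, -5.9], [-3.7, -5.1], [2.0, 1.4], [-0.3, -0.7], [2.2, 1.7]]
post [ 522.40232968 -310.10605427]
knob [ 537.10122583 -150.4691461 ]
col [ 616.3617095  -312.86919452]
[0.1564385  0.52677677 0.20443169]
```

```bash
cat >> h.py <<'E'
def go(x,y,z,ang):
    "steps to TCP target with tool y at world angle ang (deg), tool down: shift in tool units, yaw units"
    s=r.state();p=np.array(s["eef_pos"]);R=np.array(s["eef_rot"])
    d=R.T@(np.array([x,y,z])-p)/.06
    a=np.degrees(np.arctan2(R[1,1],R[0,1]))
    print("t",round(s["time_s"],2),"pos",np.round(p,4),"ang",round(a,2),"tilt",np.round(np.degrees(R[:2,2]),2),"F",np.round(s["force"],1),"op",round(s["opening"]*94,1),"gf",round(s["gripper_force"],1))
    print("shift units",np.round(d,3),"turn z units",round(-(ang-a)/5,3))
E
python3 - <<'E'
from h import *
H=np.zeros((10,16))
for n in("top","scene"):
    z=np.load(n+".npz");P=cloud(get_calibration(n),z["d"])[z["d"]>0]
    for i in range(10):
        for j in range(16):
            m=(abs(P[:,0]-(.05+.08*i+.04))<.04)&(abs(P[:,1]-(.64-.08*j-.04))<.04)
            if m.any():H[i,j]=max(H[i,j],P[m,2].max())
print("cols y",[round(.6-.08*j,2) for j in range(16)])
for i in range(9,-1,-1):print(round(.09+.08*i,2),(H[i]*1000).astype(int))
go(.5225,-.3095,.25,88.35)
E
```

```text
cols y [0.6, 0.52, 0.44, 0.36, 0.28, 0.2, 0.12, 0.04, -0.04, -0.12, -0.2, -0.28, -0.36, -0.44, -0.52, -0.6]
0.81 [ 42  41  97 107  37 128 148 130  57 503 503 503 503 503 503 147]
0.73 [318 323 323 322 162 128 128 130  52  43  21  23  21  18 147 146]
0.65 [  0 323 491 322 221  43   6   8  36  30  19 152 152  22 127 128]
0.57 [  0 323 493 323 225  52  50  23  37  64  60 154 152   6   7  19]
0.49 [  5 323 323 324   8 169 287 183  31  58  48 129 124  20  54 286]
0.41 [  7  17  25  26   7 225 276 277  25  28  11  36  30  21 150 370]
0.33 [  7  15  24  20  16 237 275 275  24   7  12   7   6   7 310 415]
0.25 [347  10  17   6   7  20 265  16   8   7  11   6   7   7  24 459]
0.17 [349 459 394 539   3   1   5   6   6   6   2   1   1   1   0 432]
0.09 [  0 428 347 545 575 574  16 223 224 188   2   0   0   0   0   0]
t 0.1 pos [0.1564 0.5268 0.2044] ang 73.45 tilt [-0.04 -0.1 ] F [ 0.3  0.4 -0.4] op 93.4 gf 0.0
shift units [ -9.818 -11.625  -0.739] turn z units -2.979
```

{"fn": "apply_moves", "kwargs": {"targets": [[94,0,0,-0.9,0,0,-1],[94,0,0,-0.9,0,0,-1],[94,0,0,-0.9,0,0,-0.98],[94,0,0,-0.9,0,0,0],[94,-0.2,-0.4,0,0,0,0],[94,-0.4,-0.8,0,0,0,0],[94,-0.4,-0.8,0,0,0,0],[94,-0.4,-0.8,0,0,0,0]]}}

```text
time_s: 1.1
eef_pos: [0.2361, 0.3554, 0.4209]
eef_rot: [[-1.0, 0.028, -0.0], [0.028, 1.0, -0.001], [0.0, -0.001, -1.0]]
force: [0.3, 0.2, 0.2]
opening: 1.0
gripper_force: 0.0
```

{"fn": "apply_moves", "kwargs": {"targets": [[94,-0.4,-0.85,0,0,0,0],[94,-0.4,-0.85,0,0,0,0],[94,-0.4,-0.85,0,0,0,0],[94,-0.4,-0.85,0,0,0,0],[94,-0.4,-0.85,0,0,0,0],[94,-0.4,-0.85,0,0,0,0],[94,-0.4,-0.85,0,0,0,0],[94,-0.4,-0.85,0,0,0,0]]}}

```text
time_s: 2.1
eef_pos: [0.4163, -0.0583, 0.4211]
eef_rot: [[-1.0, 0.029, -0.0], [0.029, 1.0, 0.0], [0.0, 0.0, -1.0]]
force: [0.3, 0.3, 0.0]
opening: 0.996
gripper_force: 0.0
```

```bash
python3 -c "
from h import *
go(.5225,-.3095,.2,88.35)"
```

```text
t 2.1 pos [ 0.4163 -0.0583  0.4211] ang 88.33 tilt [-0.01  0.03] F [0.3 0.3 0. ] op 93.6 gf 0.0
shift units [-1.892 -4.134  3.683] turn z units -0.004
```

{"fn": "apply_moves", "kwargs": {"targets": [[94,-0.36,-0.8,0,0,0,0],[94,-0.36,-0.8,0,0,0,0],[94,-0.36,-0.8,0.2,0,0,0],[94,-0.36,-0.8,0.7,0,0,0],[94,-0.26,-0.55,0.9,0,0,0],[94,0,0,0.9,0,0,0],[94,0,0,0.6,0,0,0],[94,0,0,0,0,0,0]]}}

```text
time_s: 3.1
eef_pos: [0.5075, -0.2783, 0.2239]
eef_rot: [[-1.0, 0.029, -0.008], [0.029, 1.0, 0.006], [0.008, 0.005, -1.0]]
force: [0.1, 0.5, -0.1]
opening: 0.999
gripper_force: 0.0
```

```bash
python3 - <<'E'
from h import *
go(.5225,-.3095,.085,88.35)
p,d=snapshot("scene");c=cv2.resize(p[170:320,270:470],(800,600),interpolation=cv2.INTER_CUBIC);cv2.imwrite("pics/s2.png",c[:,:,::-1])
E
```

```text
t 3.1 pos [ 0.5075 -0.2783  0.2239] ang 88.34 tilt [-0.45  0.32] F [ 0.1  0.5 -0.1] op 93.9 gf 0.0
shift units [-0.283 -0.525  2.311] turn z units -0.002
```

View pics/s2.png

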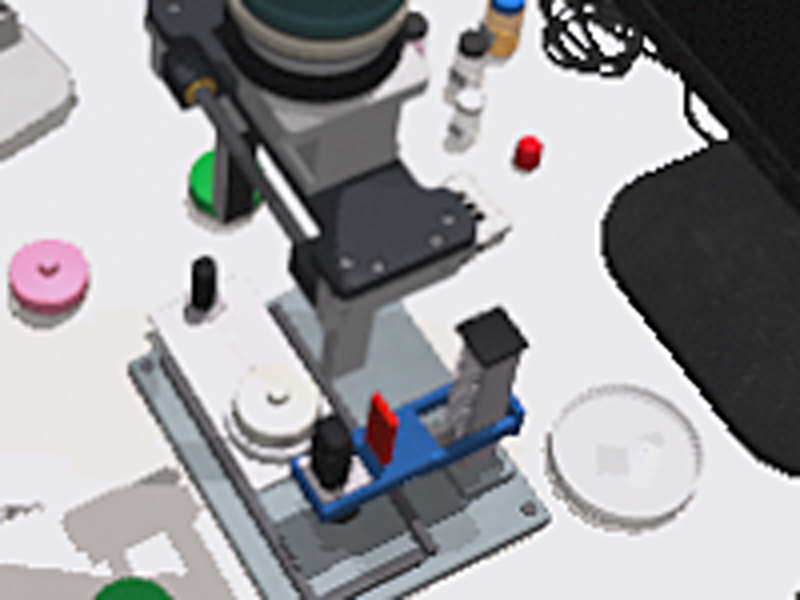

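The gripper is above and left of the head, with the fingers straddling along press y. The post is at about (330,440) in the crop and everything is undisturbed. I'll centre over it and check.

{"fn": "apply_moves", "kwargs": {"targets": [[94,-0.14,-0.26,0,0,0,0],[94,-0.14,-0.26,0,0,0,0],[94,0,0,0,0,0,0],[94,0,0,0,0,0,0]]}}

```text
time_s: 3.65
eef_pos: [0.5257, -0.311, 0.2305]
eef_rot: [[-1.0, 0.028, 0.002], [0.028, 1.0, -0.001], [-0.002, -0.001, -1.0]]
force: [0.2, -0.3, -0.2]
opening: 1.0
gripper_force: 0.0
```

```bash
python3 - <<'E'
from h import *
go(.5225,-.3095,.085,88.35); print(r.state()["eef_rot"].round(4).tolist())
E
```

```text
t 3.65 pos [ 0.5257 -0.311   0.2305] ang 88.37 tilt [ 0.12 -0.07] F [ 0.2 -0.3 -0.2] op 94.0 gf 0.0
shift units [0.059 0.026 2.425] turn z units 0.004
[[-0.9996, 0.0285, 0.0021], [0.0285, 0.9996, -0.0012], [-0.0022, -0.0011, -1.0]]
```

{"fn": "apply_moves", "kwargs": {"targets": [[70,0.05,0.03,0.6,0,0,0],[70,0,0,0.6,0,0,0],[70,0,0,0.6,0,0,0],[70,0,0,0.4,0,0,0],[70,0,0,0.1,0,0,0],[70,0,0,0,0,0,0]]}}

```text
time_s: 4.4
eef_pos: [0.5227, -0.3091, 0.0917]
eef_rot: [[-1.0, 0.028, 0.001], [0.028, 1.0, -0.001], [-0.001, -0.0, -1.0]]
force: [0.1, -0.3, 1.4]
opening: 0.748
gripper_force: 0.0
```

```bash
python3 - <<'E'
from h import *
go(.5225,-.3095,.085,88.35)
E
```

```text
t 4.4 pos [ 0.5227 -0.3091  0.0917] ang 88.37 tilt [ 0.05 -0.03] F [ 0.1 -0.3  1.4] op 70.4 gf 0.0
shift units [ 0.003 -0.007  0.111] turn z units 0.005
```

{"fn": "apply_moves", "kwargs": {"targets": [[70,0,0,0.07,0,0,0],[10,0,0,0,0,0,0],[10,0,0,0,0,0,0],[10,0,0,0,0,0,0],[10,0,0,0,0,0,0],[10,0,0,0,0,0,0]]}}

```text
time_s: 5.15
eef_pos: [0.5223, -0.3094, 0.0865]
eef_rot: [[-1.0, 0.029, -0.0], [0.029, 1.0, -0.0], [0.0, -0.0, -1.0]]
force: [-0.6, -6.9, -1.4]
opening: 0.249
gripper_force: 4.3
```

```bash
python3 - <<'E'
from h import *
go(.5225,-.3095,.085,88.35)
E
```

```text
t 5.15 pos [ 0.5223 -0.3094  0.0865] ang 88.35 tilt [-0.   -0.02] F [-0.6 -6.9 -1.4] op 23.4 gf 4.3
shift units [-0.003 -0.001  0.025] turn z units 0.001
```

{"fn": "apply_moves", "kwargs": {"targets": [[10,0,0,0,0,0,0],[10,0,0,0,0,0,0],[10,0,0,0,0,0,0]]}}

```text
time_s: 5.52
eef_pos: [0.5223, -0.3101, 0.0865]
eef_rot: [[-1.0, 0.029, 0.0], [0.029, 1.0, -0.001], [-0.0, -0.001, -1.0]]
force: [0.0, -6.0, -1.8]
opening: 0.231
gripper_force: 30.0
```

{"fn": "apply_moves", "kwargs": {"targets": [[10,0,-0.02,0,0,0,0],[10,0,0,-0.1,0,0,0],[10,0,0,-0.1,0,0,0],[10,0,0,-0.1,0,0,0]]}}

```text
time_s: 6.02
eef_pos: [0.5222, -0.3101, 0.0991]
eef_rot: [[-1.0, 0.029, -0.002], [0.029, 1.0, 0.002], [0.002, 0.002, -1.0]]
force: [4.2, -5.6, -13.1]
opening: 0.235
gripper_force: 30.0
```

{"fn": "apply_moves", "kwargs": {"targets": [[10,0,0,-0.1,0,0,0],[10,0,0,-0.1,0,0,0],[10,0,0,-0.1,0,0,0],[10,0,0,-0.1,0,0,0],[10,0,0,-0.1,0,0,0],[10,0,0,-0.1,0,0,0],[10,0,0,0,0,0,0]]}}

```text
time_s: 6.9
eef_pos: [0.5222, -0.3101, 0.1364]
eef_rot: [[-1.0, 0.028, -0.003], [0.028, 1.0, 0.002], [0.003, 0.002, -1.0]]
force: [4.7, -4.9, -13.5]
opening: 0.231
gripper_force: 30.0
```

```bash
python3 - <<'E'
from h import *
go(.5225,-.3095,.085,88.35)
p,d=snapshot("scene");P=cloud(get_calibration("scene"),d)
hsv=cv2.cvtColor(p,cv2.COLOR_RGB2HSV);m=(hsv[...,0]>100)&(hsv[...,0]<125)&(hsv[...,1]>120);m[:,:340]=0;m[:,420:]=0;m[:220]=0;m[320:]=0
print(m.sum(),np.percentile(P[m][:,2],[5,25,50,75,95]).round(4))
cv2.imwrite("pics/s3.png",cv2.resize(p[150:300,270:470],(800,600),interpolation=cv2.INTER_CUBIC)[:,:,::-1])
E
```

```text
t 6.9 pos [ 0.5222 -0.3101  0.1364] ang 88.37 tilt [-0.14  0.12] F [  4.7  -4.9 -13.5] op 21.7 gf 30.0
shift units [-0.006  0.008  0.856] turn z units 0.004
112 [0.101  0.1161 0.1212 0.124  0.1306]
```

{"fn": "apply_moves", "kwargs": {"targets": [[10,0,0,-0.05,0,0,0],[10,0,0,0,0,0,0],[10,0,0,0.05,0,0,0],[10,0,0,0.05,0,0,0],[10,0,0,0.05,0,0,0],[10,0,0,0,0,0,0],[10,0,0,0,0,0,0]]}}

```text
time_s: 7.82
eef_pos: [0.5225, -0.3102, 0.1413]
eef_rot: [[-1.0, 0.029, 0.004], [0.029, 1.0, -0.002], [-0.004, -0.002, -1.0]]
force: [-4.8, 0.8, 15.7]
opening: 0.23
gripper_force: 30.0
```

{"fn": "apply_moves", "kwargs": {"targets": [[10,0,0,-0.04,0,0,0],[30,0,0,0,0,0,0],[60,0,0,0,0,0,0],[80,0,0,0,0,0,0],[94,0,0,-0.5,0,0,0],[94,0,0,-0.8,0,0,0],[94,0,0,-0.6,0,0,0],[94,0,0,0,0,0,0]]}}

```text
time_s: 8.82
eef_pos: [0.5236, -0.3112, 0.2548]
eef_rot: [[-1.0, 0.029, 0.006], [0.029, 1.0, -0.004], [-0.006, -0.004, -1.0]]
force: [1.2, -0.0, -0.2]
opening: 0.921
gripper_force: 0.0
```

```bash
python3 - <<'E'
from h import *
p,d=snapshot("scene");P=cloud(get_calibration("scene"),d)
hsv=cv2.cvtColor(p,cv2.COLOR_RGB2HSV);m=(hsv[...,0]>100)&(hsv[...,0]<125)&(hsv[...,1]>120);m[:,:340]=0;m[:,420:]=0;m[:220]=0;m[320:]=0
print(m.sum(),np.percentile(P[m][:,2],[5,25,50,75,95]).round(4))
cv2.imwrite("pics/s3.png",cv2.resize(p[150:300,270:470],(800,600),interpolation=cv2.INTER_CUBIC)[:,:,::-1])
# behind knob: press y=160+8+12+25, x=0
t=np.array([532.5,-309.7]);a=np.radians(-1.65);ey=np.array([-np.sin(a),np.cos(a)])
print(t+ey*205);x,y=(t+ey*205)/1000
go(x,y,.27,-1.65)
E
```

```text
465 [0.1183 0.1247 0.1287 0.1302 0.1338]
[ 538.40276024 -104.78499952]
t 8.88 pos [ 0.5228 -0.3106  0.2519] ang 88.36 tilt [ 0.12 -0.06] F [ 0.4  0.8 -0.5] op 90.8 gf 0.0
shift units [-0.162  3.436 -0.305] turn z units 18.002
```

View pics/s3.png

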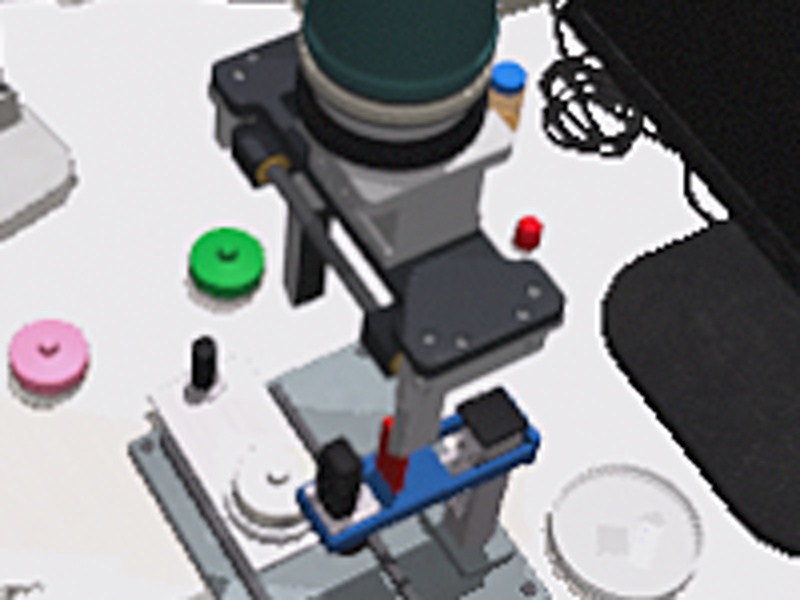

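The head is at the 56 mm tooth with the trigger upright. The shuttle and cassette are untouched, and the green cassette is at about (227,262) in the crop, near the knob. I'll move above the knob side and locate that green piece.

{"fn": "apply_moves", "kwargs": {"targets": [[60,-0.04,0.5,0,0,0,0],[30,-0.04,0.8,0,0,0,0],[0,-0.04,0.8,0,0,0,0],[0,-0.04,0.8,0,0,0,0],[0,0,0.54,0,0,0,1],[0,0,0,0,0,0,1],[0,0,0,0,0,0,1],[0,0,0,0,0,0,1]]}}

```text
time_s: 9.88
eef_pos: [0.5368, -0.1037, 0.2477]
eef_rot: [[-0.929, 0.371, -0.005], [0.371, 0.929, 0.002], [0.005, -0.0, -1.0]]
force: [-0.5, 0.4, 0.4]
opening: 0.183
gripper_force: 0.0
```

{"fn": "apply_moves", "kwargs": {"targets": [[0,0,0,0,0,0,1],[0,0,0,0,0,0,1],[0,0,0,0,0,0,1],[0,0,0,0,0,0,1],[0,0,0,0,0,0,1],[0,0,0,0,0,0,1],[0,0,0,0,0,0,1],[0,0,0,0,0,0,1]]}}

```text
time_s: 10.88
eef_pos: [0.5368, -0.104, 0.2477]
eef_rot: [[-0.472, 0.881, -0.005], [0.881, 0.472, 0.002], [0.004, -0.004, -1.0]]
force: [-0.4, 0.7, 0.4]
opening: 0.012
gripper_force: 0.0
```

{"fn": "apply_moves", "kwargs": {"targets": [[0,0,0,0,0,0,1],[0,0,0,0,0,0,1],[0,0,0,0,0,0,1],[0,0,0,0,0,0,1],[0,0,0,0,0,0,1],[0,0,0,0,0,0,1],[0,0,0,0,0,0,0]]}}

```text
time_s: 11.75
eef_pos: [0.537, -0.104, 0.2482]
eef_rot: [[0.028, 1.0, -0.004], [1.0, -0.028, 0.002], [0.001, -0.005, -1.0]]
force: [-0.6, -0.3, 0.2]
opening: 0.002
gripper_force: 0.0
```

```bash
python3 - <<'E'
from h import *
go(.5384,-.1048,.04,-1.65)
z=np.load("top.npz");c=get_calibration("top");hsv=cv2.cvtColor(z["p"],cv2.COLOR_RGB2HSV)
for nm,m in(("green",(hsv[...,0]>45)&(hsv[...,0]<80)&(hsv[...,1]>100)),("pink",(hsv[...,0]>150)&(hsv[...,1]>40))):
    k,l,st,ce=cv2.connectedComponentsWithStats(m.astype(np.uint8))
    for i in range(1,k):
        if st[i,4]>60: print(nm,st[i],onz(c,[ce[i]],.03).round(3))
E
```

```text
t 11.75 pos [ 0.537  -0.104   0.2482] ang -1.58 tilt [-0.26  0.09] F [-0.6 -0.3  0.2] op 0.2 gf 0.0
shift units [-0.017  0.04   3.469] turn z units 0.013
green [571  43  13  26 138] [[ 1.039 -0.89   0.03 ]]
green [320 190  14  14 163] [[ 0.593 -0.074  0.03 ]]
green [399 251  15  15 179] [[ 0.401 -0.307  0.03 ]]
pink [325 236  14  11  87] [[ 0.457 -0.09   0.03 ]]
```

{"fn": "apply_moves", "kwargs": {"targets": [[0,0,0.04,0.6,0,0,0],[0,0,0,0.8,0,0,0],[0,0,0,0.8,0,0,0],[0,0,0,0.8,0,0,0],[0,0,0,0.4,0,0,0],[0,0,0,0.05,0,0,0],[0,0,0,0,0,0,0]]}}

```text
time_s: 12.62
eef_pos: [0.5404, -0.1045, 0.0442]
eef_rot: [[0.028, 1.0, 0.0], [1.0, -0.028, 0.0], [0.0, 0.0, -1.0]]
force: [0.6, -0.3, -0.3]
opening: 0.005
gripper_force: 0.0
```

{"fn": "apply_moves", "kwargs": {"targets": [[0,-0.25,0,0,0,0,0],[0,-0.25,0,0,0,0,0],[0,-0.15,0,0,0,0,0],[0,-0.15,0,0,0,0,0],[0,-0.15,0,0,0,0,0],[0,-0.15,0,0,0,0,0],[0,-0.15,0,0,0,0,0],[0,0,0,0,0,0,0]]}}

```text
time_s: 13.62
eef_pos: [0.5377, -0.1807, 0.0436]
eef_rot: [[0.03, 1.0, -0.001], [1.0, -0.03, -0.001], [-0.001, -0.001, -1.0]]
force: [0.0, -0.6, -0.5]
opening: 0.005
gripper_force: 0.0
```

```bash
python3 - <<'E'
from h import *
x,y=np.array([532.5,-309.7])/1e3+.106*np.array([.0288,.9996])
go(x,y,.038,-1.65)
E
```

```text
t 13.62 pos [ 0.5377 -0.1807  0.0436] ang -1.7 tilt [-0.04 -0.07] F [ 0.  -0.6 -0.5] op 0.4 gf 0.0
shift units [-0.385 -0.025  0.093] turn z units -0.01
```

{"fn": "apply_moves", "kwargs": {"targets": [[0,-0.12,0,0,0,0,0],[0,-0.12,0,0,0,0,0],[0,-0.08,0,0,0,0,0]]}}

```text
time_s: 14.0
eef_pos: [0.5373, -0.1988, 0.0435]
eef_rot: [[0.029, 1.0, -0.001], [1.0, -0.029, 0.0], [0.0, -0.001, -1.0]]
force: [-0.3, 1.8, -0.7]
opening: 0.004
gripper_force: 1.1
```

{"fn": "apply_moves", "kwargs": {"targets": [[0,-0.05,0,0,0,0,0],[0,-0.04,0,0,0,0,0]]}}

```text
time_s: 14.25
eef_pos: [0.5371, -0.2035, 0.0436]
eef_rot: [[0.029, 1.0, -0.001], [1.0, -0.029, 0.002], [0.002, -0.001, -1.0]]
force: [-0.1, 5.8, -0.0]
opening: 0.006
gripper_force: 2.8
```

{"fn": "apply_moves", "kwargs": {"targets": [[0,-0.04,0,0,0,0,0],[0,-0.04,0,0,0,0,0],[0,-0.02,0,0,0,0,0],[0,0,0,0,0,0,0]]}}

```text
time_s: 14.75
eef_pos: [0.5371, -0.2037, 0.0436]
eef_rot: [[0.027, 1.0, -0.001], [1.0, -0.027, 0.012], [0.012, -0.002, -1.0]]
force: [-0.5, 15.5, 2.9]
opening: 0.002
gripper_force: 7.5
```

{"fn": "apply_moves", "kwargs": {"targets": [[0,0.4,0,0,0,0,0],[0,0.3,0,-0.5,0,0,0],[30,0,0,-0.8,0,0,0],[62,0,0,-0.8,0,0,0],[62,0,0,-0.8,0,0,0],[62,0,0,-0.8,0,0,0],[62,0,0,0,0,0,0],[62,0,0,0,0,0,0]]}}

```text
time_s: 15.75
eef_pos: [0.5383, -0.1685, 0.2653]
eef_rot: [[0.029, 1.0, -0.0], [1.0, -0.029, -0.001], [-0.001, -0.0, -1.0]]
force: [0.6, 0.6, -0.4]
opening: 0.606
gripper_force: 0.0
```

```bash
python3 - <<'E'
from h import *
p,d=snapshot("scene");c=get_calibration("scene");P=cloud(c,d)
cv2.imwrite("pics/s4.png",cv2.resize(p[170:320,290:490],(800,600),interpolation=cv2.INTER_CUBIC)[:,:,::-1])
hsv=cv2.cvtColor(p,cv2.COLOR_RGB2HSV)
m=((hsv[...,0]<8)|(hsv[...,0]>172))&(hsv[...,1]>130);m[:230]=0;m[320:]=0;m[:,:340]=0;m[:,400:]=0
print("red",m.sum(),np.median(P[m],0).round(3),np.argwhere(m).min(0),np.argwhere(m).max(0))
q=np.array([532.5,-309.7])/1e3+.0035*np.array([.9996,-.0288])
go(*q,.139,-1.65)
E
```

```text
red 96 [ 0.553 -0.315  0.161] [254 364] [272 371]
t 15.8 pos [ 0.5379 -0.1682  0.2641] ang -1.67 tilt [-0.15  0.03] F [ 0.7 -0.5  0.3] op 60.3 gf 0.0
shift units [-2.36   0.043  2.084] turn z units -0.004
```

View pics/s4.png

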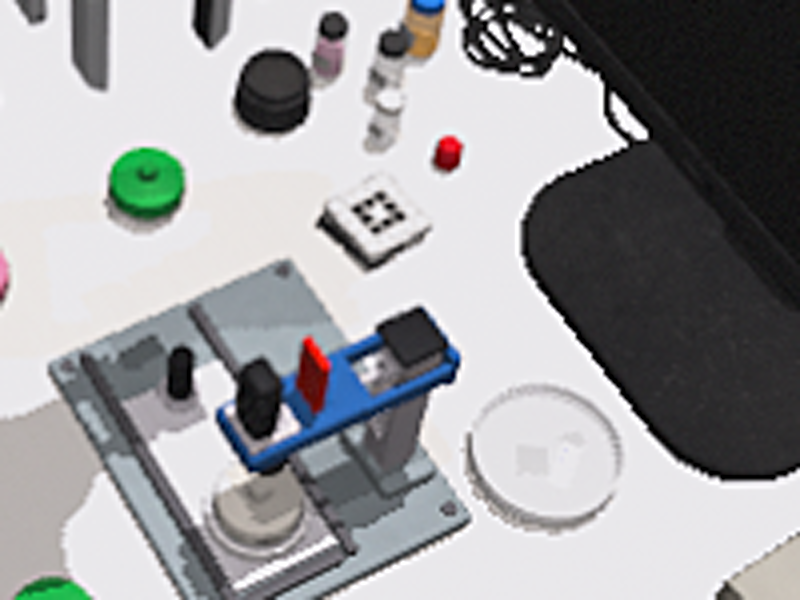

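The shuttle is home: cassette under the pad at (262,510) in the crop, knob at (180,370), head raised with post (258,400) and trigger (313,375). Now to the pinch position.

{"fn": "apply_moves", "kwargs": {"targets": [[62,-0.5,0.02,0,0,0,0],[62,-0.8,0.02,0,0,0,0],[62,-0.7,0,0,0,0,0],[62,-0.37,0,0,0,0,0],[62,0,0,0,0,0,0],[62,0,0,0,0,0,0]]}}

```text
time_s: 16.55
eef_pos: [0.5369, -0.309, 0.2656]
eef_rot: [[0.028, 1.0, -0.0], [1.0, -0.028, 0.001], [0.001, -0.0, -1.0]]
force: [-0.8, 0.0, 0.8]
opening: 0.659
gripper_force: 0.0
```

```bash
python3 - <<'E'
from h import *
go(.5365,-.3102,.140,-1.65)
E
```

```text
t 16.55 pos [ 0.5369 -0.309   0.2656] ang -1.58 tilt [-0.02  0.07] F [-0.8  0.   0.8] op 61.9 gf 0.0
shift units [-0.023 -0.005  2.093] turn z units 0.014
```

{"fn": "apply_moves", "kwargs": {"targets": [[62,-0.02,0,0.4,0,0,0],[62,0,0,0.6,0,0,0],[62,0,0,0.6,0,0,0],[62,0,0,0.4,0,0,0],[62,0,0,0.09,0,0,0],[62,0,0,0,0,0,0],[62,0,0,0,0,0,0]]}}

```text
time_s: 17.42
eef_pos: [0.5376, -0.3115, 0.1425]
eef_rot: [[0.028, 1.0, 0.003], [1.0, -0.028, -0.002], [-0.002, 0.003, -1.0]]
force: [-0.6, -0.5, 0.2]
opening: 0.661
gripper_force: 0.0
```

{"fn": "apply_moves", "kwargs": {"targets": [[46,0,0,0,0,0,0],[44,0,0,0,0,0,0]]}}

```text
time_s: 17.68
eef_pos: [0.537, -0.3117, 0.1413]
eef_rot: [[0.029, 1.0, 0.001], [1.0, -0.029, -0.001], [-0.001, 0.001, -1.0]]
force: [0.4, 0.5, -0.4]
opening: 0.491
gripper_force: 0.0
```

{"fn": "apply_moves", "kwargs": {"targets": [[40,0,-0.02,0,0,0,0],[36,0,-0.02,0,0,0,0],[32,0,-0.02,0,0,0,0],[28,0,-0.02,0,0,0,0],[20,0,0,0,0,0,0],[20,0,0,0,0,0,0],[20,0,0,0,0,0,0],[20,0,0,0,0,0,0]]}}

```text
time_s: 18.68
eef_pos: [0.5323, -0.3114, 0.1406]
eef_rot: [[0.029, 1.0, 0.001], [1.0, -0.029, -0.0], [-0.0, 0.001, -1.0]]
force: [1.9, -3.4, -6.0]
opening: 0.346
gripper_force: 30.0
```

{"fn": "apply_moves", "kwargs": {"targets": [[20,0,0,0.02,0,0,0],[20,0,0,0.04,0,0,0],[20,0,0,0.04,0,0,0],[20,0,0,0.04,0,0,0],[20,0,0,0.04,0,0,0],[20,0,0,0.04,0,0,0],[20,0,0,0.04,0,0,0],[20,0,0,0.04,0,0,0]]}}

```text
time_s: 19.68
eef_pos: [0.5323, -0.3114, 0.1225]
eef_rot: [[0.029, 1.0, 0.001], [1.0, -0.029, -0.0], [-0.0, 0.001, -1.0]]
force: [4.7, -2.6, -3.4]
opening: 0.346
gripper_force: 30.1
```

{"fn": "apply_moves", "kwargs": {"targets": [[20,0,0,0.02,0,0,0],[20,0,0,0.02,0,0,0],[20,0,0,0.02,0,0,0]]}}

```text
time_s: 20.05
eef_pos: [0.5322, -0.3114, 0.1189]
eef_rot: [[0.029, 1.0, 0.001], [1.0, -0.029, -0.0], [-0.0, 0.001, -1.0]]
force: [3.9, -2.7, -3.1]
opening: 0.344
gripper_force: 30.1
```

{"fn": "apply_moves", "kwargs": {"targets": [[20,0,0,0.02,0,0,0],[20,0,0,0.02,0,0,0],[20,0,0,0.02,0,0,0]]}}

```text
time_s: 20.42
eef_pos: [0.5322, -0.3114, 0.1153]
eef_rot: [[0.029, 1.0, 0.001], [1.0, -0.029, -0.0], [-0.0, 0.001, -1.0]]
force: [3.6, -2.8, -3.5]
opening: 0.347
gripper_force: 30.1
```

{"fn": "apply_moves", "kwargs": {"targets": [[20,0,0,0.02,0,0,0],[20,0,0,0.02,0,0,0]]}}

```text
time_s: 20.68
eef_pos: [0.5323, -0.3114, 0.1129]
eef_rot: [[0.029, 1.0, 0.001], [1.0, -0.029, -0.0], [-0.0, 0.001, -1.0]]
force: [4.4, -4.1, -2.7]
opening: 0.348
gripper_force: 30.1
```

{"fn": "apply_moves", "kwargs": {"targets": [[20,0,0,0.02,0,0,0]]}}

```text
time_s: 20.8
eef_pos: [0.5323, -0.3114, 0.1117]
eef_rot: [[0.029, 1.0, 0.001], [1.0, -0.029, -0.0], [-0.0, 0.001, -1.0]]
force: [4.0, -2.3, -2.9]
opening: 0.344
gripper_force: 30.1
```

{"fn": "apply_moves", "kwargs": {"targets": [[20,0,0,0.02,0,0,0],[20,0,0,0.02,0,0,0]]}}

```text
time_s: 21.05
eef_pos: [0.5323, -0.3114, 0.1093]
eef_rot: [[0.029, 1.0, 0.001], [1.0, -0.029, -0.0], [-0.0, 0.001, -1.0]]
force: [4.5, -2.7, -3.5]
opening: 0.348
gripper_force: 30.1
```

```bash
python3 -c "
from h import *
print(r.state()['force'])"
```

```text
[ 4.47019525 -2.68149755 -3.50511512]
```

{"fn": "apply_moves", "kwargs": {"targets": [[20,0,0,0.02,0,0,0],[20,0,0,0.02,0,0,0]]}}

```text
time_s: 21.3
eef_pos: [0.5322, -0.3114, 0.1069]
eef_rot: [[0.029, 1.0, 0.001], [1.0, -0.029, -0.0], [-0.0, 0.001, -1.0]]
force: [3.9, -2.5, -3.8]
opening: 0.345
gripper_force: 30.1
```

{"fn": "apply_moves", "kwargs": {"targets": [[20,0,0,0.02,0,0,0],[20,0,0,0.02,0,0,0]]}}

```text
time_s: 21.55
eef_pos: [0.5323, -0.3115, 0.1052]
eef_rot: [[0.029, 1.0, 0.001], [1.0, -0.029, -0.001], [-0.0, 0.001, -1.0]]
force: [2.8, -2.4, 0.8]
opening: 0.343
gripper_force: 30.1
```

{"fn": "apply_moves", "kwargs": {"targets": [[20,0,0,0.01,0,0,0],[20,0,0,0.01,0,0,0]]}}

```text
time_s: 21.8
eef_pos: [0.5323, -0.3115, 0.1045]
eef_rot: [[0.029, 1.0, 0.001], [1.0, -0.029, -0.001], [-0.001, 0.001, -1.0]]
force: [3.2, -1.8, 4.1]
opening: 0.344
gripper_force: 30.0
```

{"fn": "apply_moves", "kwargs": {"targets": [[20,0,0,0.015,0,0,0],[20,0,0,0,0,0,0],[20,0,0,0,0,0,0],[20,0,0,0,0,0,0]]}}

```text
time_s: 22.3
eef_pos: [0.5323, -0.3115, 0.1038]
eef_rot: [[0.029, 1.0, 0.001], [1.0, -0.029, -0.001], [-0.001, 0.001, -1.0]]
force: [2.8, -0.2, 4.8]
opening: 0.349
gripper_force: 30.0
```

{"fn": "apply_moves", "kwargs": {"targets": [[20,0,0,0.008,0,0,0],[20,0,0,0,0,0,0],[20,0,0,0,0,0,0],[20,0,0,0,0,0,0]]}}

```text
time_s: 22.8
eef_pos: [0.5323, -0.3115, 0.1037]
eef_rot: [[0.029, 1.0, 0.002], [1.0, -0.029, -0.001], [-0.001, 0.002, -1.0]]
force: [3.2, -1.2, 6.4]
opening: 0.347
gripper_force: 30.0
```

{"fn": "apply_moves", "kwargs": {"targets": [[20,0,0,-0.015,0,0,0],[20,0,0,-0.015,0,0,0],[20,0,0,0,0,0,0]]}}

```text
time_s: 23.18
eef_pos: [0.5323, -0.3114, 0.1041]
eef_rot: [[0.029, 1.0, 0.001], [1.0, -0.029, -0.0], [-0.0, 0.001, -1.0]]
force: [3.9, -1.8, 4.3]
opening: 0.345
gripper_force: 30.1
```

{"fn": "apply_moves", "kwargs": {"targets": [[20,0,0,-0.012,0,0,0],[20,0,0,0,0,0,0],[20,0,0,0,0,0,0]]}}

```text
time_s: 23.55
eef_pos: [0.5323, -0.3114, 0.1043]
eef_rot: [[0.029, 1.0, 0.001], [1.0, -0.029, -0.0], [-0.0, 0.001, -1.0]]
force: [3.7, -2.1, 2.5]
opening: 0.347
gripper_force: 30.1
```

{"fn": "apply_moves", "kwargs": {"targets": [[36,0,0,0,0,0,0],[40,0,0.02,0,0,0,0],[46,0,0.03,0,0,0,0],[54,0,0.03,0,0,0,0],[62,0,0,0,0,0,0],[62,0,0,0,0,0,0],[62,0,0,0,0,0,0]]}}

```text
time_s: 24.42
eef_pos: [0.5364, -0.3113, 0.1042]
eef_rot: [[0.029, 1.0, -0.001], [1.0, -0.029, 0.0], [0.0, -0.001, -1.0]]
force: [-0.7, 0.0, -0.5]
opening: 0.662
gripper_force: 0.0
```

Free of contact (forces about zero). I'll lift straight up and look.

{"fn": "apply_moves", "kwargs": {"targets": [[62,0,0,-0.2,0,0,0],[62,0,0,-0.4,0,0,0],[62,0,0,-0.7,0,0,0],[62,0,0,-0.9,0,0,0],[62,0,0,-0.9,0,0,0],[62,0,0,-0.5,0,0,0],[62,0,0,0,0,0,0],[62,0,0,0,0,0,0]]}}

```text
time_s: 25.42
eef_pos: [0.5364, -0.3112, 0.319]
eef_rot: [[0.029, 1.0, -0.002], [1.0, -0.029, 0.001], [0.001, -0.002, -1.0]]
force: [0.0, -0.9, 0.4]
opening: 0.66
gripper_force: 0.0
```

```bash
python3 - <<'E'
from h import *
p,d=snapshot("scene");P=cloud(get_calibration("scene"),d)
cv2.imwrite("pics/s5.png",cv2.resize(p[200:320,300:460],(800,600),interpolation=cv2.INTER_CUBIC)[:,:,::-1])
go(.5365,-.3102,.3,-1.65)
E
```

```text
t 25.48 pos [ 0.5362 -0.3111  0.318 ] ang -1.65 tilt [-0.18  0.14] F [-0.7  0.4  0.2] op 62.0 gf 0.0
shift units [0.014 0.005 0.301] turn z units 0.001
```

View pics/s5.png

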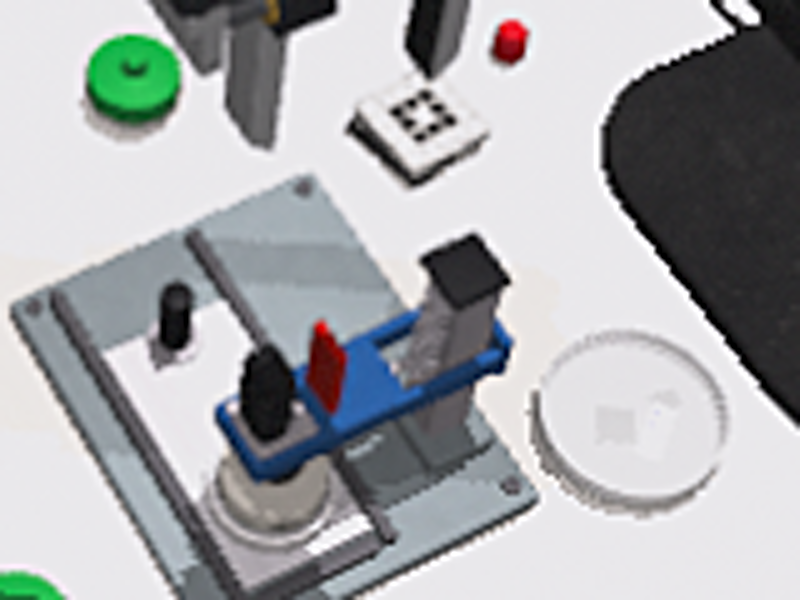

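The pad sits on the cassette (275,490) under the lowered head. The trigger (327,365) is released, the shuttle is home, and the gripper is clear, so I'm handing in.

```bash
python3 -c "
from h import *
print(order.hand_in())"
```

```text
the job is handed in; nothing more can be done
None
```

I handed the job in: head raised to about the 56 mm tooth, shuttle pushed home, cassette pressed at an estimated 10 N. I let go with the pad on the cassette and the trigger released; the hand-in returned no verdict.

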